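# Gauge the curved edge of an insert on a sloped inspection plate

## Task

Gauge the curved edge of the insert bolted on the near half of the sloped plate (the half next to the robot): from the three radius leaves on the mat take the one whose hollow or nose end fits that edge without rocking. Lay it flat on the slope above the insert, pointing straight down the slope, slide it gently down until it seats against the edge with the two curves together, and leave it there. The other two leaves end flat on the mat, and the things standing around stay where they are.

Things in the scene. Friction and masses are not known exactly. Their poses are not given: they have to be found in the camera images.
- leaf_small: Smallest radius leaf: flat steel, 60 wide, 105 long, 10 mm thick, 0.16 kg; hollow arc R 20 mm (33 mm across) in its -x end (lips at x -50 mm), rounded nose R 20 at its +x end (tip x +55). Arc centres x -61.5 (hollow), +35 (nose). Origin: underside centre; z up. Upright grip rib over the origin: 44 long (x), 12 thick (y), 10 to 40 mm above the underside.
- leaf_middle: Middle radius leaf: flat steel, 60 wide, 105 long, 10 mm thick, 0.16 kg; hollow arc R 28 mm (46 mm across) in its -x end (lips at x -50 mm), rounded nose R 28 at its +x end (tip x +55). Arc centres x -66.1 (hollow), +27 (nose). Origin: underside centre; z up. Upright grip rib over the origin: 44 long (x), 12 thick (y), 10 to 40 mm above the underside.
- leaf_large: Largest radius leaf: flat steel, 60 wide, 105 long, 10 mm thick, 0.16 kg; hollow arc R 36 mm (55 mm across) in its -x end (lips at x -50 mm), rounded nose R 36 at its +x end (tip x +55). Arc centres x -73.1 (hollow), +19 (nose). Origin: underside centre; z up. Upright grip rib over the origin: 44 long (x), 12 thick (y), 10 to 40 mm above the underside.
- leaf_small_hollow_c (a point): Arc centre of the small leaf's hollow end, at the level of the leaf's underside (61.5 mm from the leaf's origin). Axes as the leaf's.
- leaf_large_nose_c (a point): Arc centre of the large leaf's nose end, at the level of the leaf's underside (19 mm from the leaf's origin). Axes as the leaf's.
- leaf_mat: Grey mat 140 (x) x 260 (y) x 3 mm, fixed. The three leaves start flat on it, side by side about 80 mm apart along its y, in any order, each with its length along the mat's x and its nose end to the mat's +x (within 0.2 rad). Origin: underside centre.
- slope: Fixed stand left of the mat: bare dark steel plate 220 long, 250 mm wide, at 30 degrees, low edge to the right (mat side). Origin: on the worktop under its centre; x: the way it climbs, to the left; y: towards the robot. Two steel inserts are bolted low on it, one in the near half (y > 0), one in the far half, in either order. Grippy: a leaf let go on it does not slide down.
- slope_face (a point): Centre of the plate's upper surface, 80 mm above the worktop. x: up the slope (climbs at 30 degrees); y: across the plate, towards the robot; z: out of the plate, leaning 30 degrees from vertical to the right.
- nose_insert: Fixed steel insert 14 mm thick, 40 mm wide (70 at its low foot end), 62 mm long, with a half-round nose of radius 20 mm facing up the slope. Origin: on the plate's surface. Its axes are level and parallel to the slope body's.
- nose_insert_c (a point): Arc centre of the insert's nose, on the plate's surface. Its nose reaches 20 mm up the slope from here. The right leaf sits with the centre of its hollow here.
- hollow_insert: Fixed steel insert 14 mm thick, 72 mm wide, about 45 mm long, with a scooped (concave) edge of radius 36 mm, 57 mm across, facing up the slope. Origin: on the plate's surface. Its axes are level and parallel to the slope body's.
- hollow_insert_c (a point): Arc centre of the insert's scooped edge, on the plate's surface; the bottom of the scoop lies 36 mm down the slope from here. The right leaf sits with the arc centre of its nose here.
- bottle: Loose bystander: amber glass bottle 50 mm across, 101 mm high, left of the stand, farther back. Origin: centre of its underside.
- tub: Loose bystander: clear open tub of cotton swabs, 68 mm across, 86 mm high, behind the stand. Origin: centre of its underside.
- calipers: Loose bystander: digital caliper 225 mm long lying left of the stand. Origin: underside.
- pen: Loose bystander: marker pen 136 mm long, 16 mm thick, lying beyond the mat. Origin: underside.
There are look-alikes about, which are no part of the job. Leave any blue or purple look-alike of the leaf_large alone.

How it is judged:
By the outcome, as a careful person would: the job done as asked, in the order asked, and still so for the second after the job is handed in, with the robot touching nothing.
It also fails if it takes over 40 s, if anything falls off the work surface, if the arm or the gripper's body presses on something with over 40 N, if the wrist force passes 120 N, or if a joint passes its speed limit or range.

## Robot

A 6-joint arm with a two-finger parallel gripper is mounted at the origin on a cart in front of the work surface, level with it; the furniture and walls round the work are solid. World frame = base frame: x ahead of the robot, y to its left, z up, the work surface at z = 0. Lengths are in m, angles in rad, forces in N, time in s.
With the tool pointing down it reaches from about 0.3 to 0.775 m from the base axis. Payload 14.6 kg.
Tool frame: the origin (TCP) lies on the centre line of the jaws, within the pads' length; the fingertips stand 19 mm ahead of it and the grasp point (between the pads) is the TCP; y points along the fingers, x is the direction in which the jaws open and shut, and the axes are right-handed (so a half turn about y gives the same grasp; the last joint's range is limited). The gripper opens to 94 mm and grips with 3 to 60 N. Pads are 16 mm wide; open, the fingers measure 119 mm over their backs; the gripper's body (75 mm by 177 mm) begins 78 mm behind the grasp point.
Start: joints at [-1.334, 0.3, 1.521, -0, 1.321, -0.067], TCP at [0.165, -0.525, 0.224] pointing down, gripper open.
Joint ranges: [-3.03, 3.03], [-0.79, 2.21], [0.23, 2.52], [-1.04, 4.18], [0, 3.07], [-2.55, 2.55]. Speed limits (rad/s): [2.22, 2.22, 2.57, 3.14, 3.14, 3.14].

## Interface

Orientations are given as [roll, pitch, yaw] about the fixed x, y, z axes, in that order (R = Rz(yaw) Ry(pitch) Rx(roll)).
In Python, from station import get_obs, cams, workorder gives the robot as it stands.
- The arm moves only by the shell command python3 -m handwheel 'ROWS' [FORCE]. ROWS is JSON, a list of rows, each an object of numbers: "fingers": the opening, from -1 (shut) to 1 (fully open); "x", "y", "z": the shift along the tool's x, y, z in m; "spin": the turn about the tool's y in degrees. In form: [{"fingers": .., "x": .., "y": .., "z": .., "spin": ..}, ...]. A call has exactly 10 rows; each row is the pose to reach, as a shift and turn from the pose commanded when the call began, along the tool's axes at that moment; what a row does not reach only later rows make up. A row lasts 1/10 s, in which the tool goes at most 50 mm and 8.59 degrees, less where a joint would pass 70% of its speed; a pose out of reach is approached as far as the arm can. A call with a gripper value outside its range is refused whole. The fingers move at their own pace and stop on an object; FORCE is the grip in N (left out, the last holds). Time passes only in rows, so rows that repeat a pose let the fingers close, or fill a call up. It gives the time, the measured TCP pose, the force and the opening at its end, in the units of the state.
- get_obs(): the state, without advancing time (a new reading comes with each control period).
- cams.camera(name): name is "scene" or "top" or "wrist"; returns (picture, depth): 400x640x3 uint8, red, green, blue; 400x640 float32, m along the optical axis (not along the pixel's ray), 0 where there is no reading.
- cams.get_calibration(name): a dict with "fx", "fy", "cx", "cy" (pixels), "dist" ([k1, k2, p1, p2, k3] as OpenCV has them; the pictures are not rectified), "view" (4x4, takes a point from world to camera coordinates). Camera axes: x right, y down, z forward; pixel columns grow to the right and rows downward; lengths in m; the calibration is good to about 2 mm. A picture is of the moment at which its call begins: read the wrist's pose just before it. get_calibration takes no time and is no camera call; for the wrist camera it gives the pose at the moment of the call.
- workorder.hand_in(): hands the job in, once; it reports no verdict.
The state is a dict: "time_s": time; "qpos": joint angles; "joint_vel": joint speeds; "tau": joint torques, N m; "ee_pos": TCP position; "eef_rot": TCP orientation; "force": force on the tool from outside, world axes, zero at the start; "moment": the same for the moment, N m; "grip_width": finger opening in m.
Only numpy, scipy, OpenCV 4.12 (cv2) and the standard library are available. Lean on these libraries where they do the work, as an engineer would, in place of code of your own. Each camera call takes 0.05 s, during which the arm holds its last target. There are 200 camera calls.

## Working session

There is one attempt and no reset: what is moved stays moved. The work goes in short steps, Python scripts to look and compute and a shell command to move; the robot and the scene stay as the last step left them, time stands still between calls to the robot, and variables do not carry over. Pictures are saved under pics/ and viewed, about 8 in all and at most 12, crops included, and the job is handed in when it is done.

```bash
mkdir -p pics; ls
python3 - <<'E'
from station import get_obs,cams
import cv2,numpy as np
o=get_obs();print(o)
for n in("scene","top"):
    p,d=cams.camera(n);c=cams.get_calibration(n);np.savez(n+"0.npz",p=p,d=d,**{k:np.array(v) for k,v in c.items()})
    print(n,c)
    cv2.imwrite(f"pics/{n}0.png",p[:,:,::-1])
E
```

```text
pics
{'time_s': 0.0, 'qpos': array([-1.33357960e+00,  3.00476323e-01,  1.52158759e+00,  1.98474211e-06,
        1.32068951e+00, -6.65820743e-02]), 'joint_vel': array([-8.92604704e-05, -9.02688591e-06, -2.75687455e-04, -1.50435509e-03,
       -1.61882037e-03, -1.74080006e-03]), 'tau': array([-1.64290061e-03, -5.31811845e+01, -3.52738380e+01,  7.07996939e-02,
        2.44465994e-02, -1.35130986e-04]), 'ee_pos': array([ 0.16448124, -0.52457673,  0.2238807 ]), 'eef_rot': array([-1.57071718e+00,  1.15806550e-03, -1.26699797e+00]), 'force': array([ 0.08034304, -1.3287453 , -0.40827534]), 'moment': array([-0.0210225 ,  0.01507709,  0.06650579]), 'grip_width': 0.0940206130203402}
scene {'fx': 442.8913834284922, 'fy': 442.8913834284922, 'cx': 319.3204878556227, 'cy': 193.6690903431318, 'dist': array([0.02833502, 0.        , 0.        , 0.        , 0.        ]), 'view': array([[ 0.88693646, -0.46185839, -0.00552665, -0.54240532],
       [-0.28047577, -0.52903192, -0.80091109,  0.18273249],
       [ 0.36698374,  0.71190734, -0.59875778,  1.70044544],
       [ 0.        ,  0.        ,  0.        ,  1.        ]])}
top {'fx': 368.95532182274053, 'fy': 368.95532182274053, 'cx': 324.7416810875476, 'cy': 197.6126430815785, 'dist': array([-0.06171566,  0.        ,  0.        ,  0.        ,  0.        ]), 'view': array([[ 0.02429226, -0.99966124,  0.00934274, -0.09071384],
       [-0.98770653, -0.02544322, -0.15423504,  0.57478345],
       [ 0.1544205 , -0.00548117, -0.98799001,  1.19741357],
       [ 0.        ,  0.        ,  0.        ,  1.        ]])}
```

View pics/top0.png

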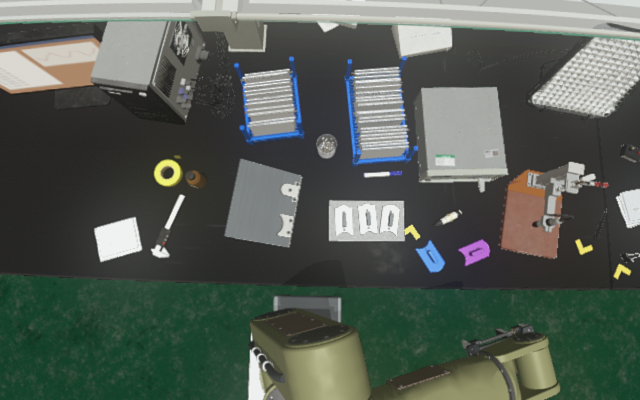

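View pics/scene0.png

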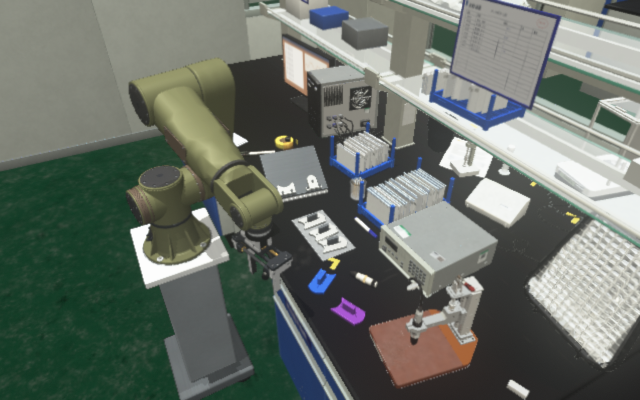

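The top view has the mat at about (367,220) with three leaves, the slope at (265,203) with the near insert at about (287,225), and blue and purple decoys at (430,256) and (474,252). I'll enlarge the crop and compute world positions.

```bash
cat > h.py <<'E'
import numpy as np,cv2
from station import get_obs,cams
def rays(c,px):
    K=np.array([[c['fx'],0,c['cx']],[0,c['fy'],c['cy']],[0,0,1.]])
    u=cv2.undistortPoints(np.array(px,float).reshape(-1,1,2),K,np.array(c['dist'])).reshape(-1,2)
    V=np.array(c['view']);d=np.c_[u,np.ones(len(u))]@V[:3,:3];o=-V[:3,:3].T@V[:3,3]
    return o,d
def onplane(c,px,p0,n):
    o,d=rays(c,px);n=np.array(n,float)
    return o+d*(((np.array(p0)-o)@n)/(d@n))[:,None]
def proj(c,P):
    K=np.array([[c['fx'],0,c['cx']],[0,c['fy'],c['cy']],[0,0,1.]]);V=np.array(c['view'])
    return cv2.projectPoints(np.array(P,float).reshape(-1,3),cv2.Rodrigues(V[:3,:3])[0],V[:3,3],K,np.array(c['dist']))[0].reshape(-1,2)
E
python3 - <<'E'
import numpy as np,cv2
from h import *
z=np.load('top0.npz');p=z['p']
cr=p[150:250,220:410];cv2.imwrite('pics/crop1.png',cv2.resize(cr,None,fx=4.2,fy=4.2,interpolation=cv2.INTER_CUBIC)[:,:,::-1])
c={k:z[k] for k in z.files}
# white leaves
g=(p.min(2)>190).astype(np.uint8)
m=np.zeros_like(g);m[150:250,220:410]=g[150:250,220:410]
n,l,s,cc=cv2.connectedComponentsWithStats(m)
for i in range(1,n):
    if s[i,4]>60:
        (x,y)=cc[i];print(s[i],cc[i],onplane(c,[cc[i]],[0,0,.013],[0,0,1])[0])
# slope plane from depth: fit
d=z['d']
ys,xs=np.mgrid[170:235:3,238:270:3];xs=xs.ravel();ys=ys.ravel()
o,r=rays(c,np.c_[xs,ys]);P=o+r*d[ys,xs][:,None]
A=np.c_[P[:,:2],np.ones(len(P))];k,res,_,_=np.linalg.lstsq(A,P[:,2],rcond=None);print('plane',k,np.std(A@k-P[:,2]),np.degrees(np.arctan(np.hypot(*k[:2]))))
for q in [(240,161),(302,176),(289,246),(226,236)]:
    n=[-k[0],-k[1],1];print(q,onplane(c,[q],[0,0,k[2]],n)[0])
E
```

```text
[365 172  24   5  82] [376.31707317 173.8902439 ] [ 0.67053974 -0.25491218  0.013     ]
[282 184  18  15 167] [290.09580838 189.77245509] [0.60627809 0.044222   0.013     ]
[ 329  201   75   40 2485] [365.96981891 220.68692153] [ 0.50546417 -0.21975514  0.013     ]
[278 214  15  23 176] [285.76136364 225.39204545] [0.48245416 0.05427449 0.013     ]
plane [-0.19322691 -1.39569504  0.42721891] 0.09463192548878098 54.63593145927106
(240, 161) [ 0.71875822  0.23770246 -0.04342466]
(302, 176) [ 0.58707566 -0.01423302  0.33364506]
(289, 246) [0.40583618 0.01277414 0.33097164]
(226, 236) [ 0.44287367  0.26887106 -0.03361819]
```

View pics/crop1.png

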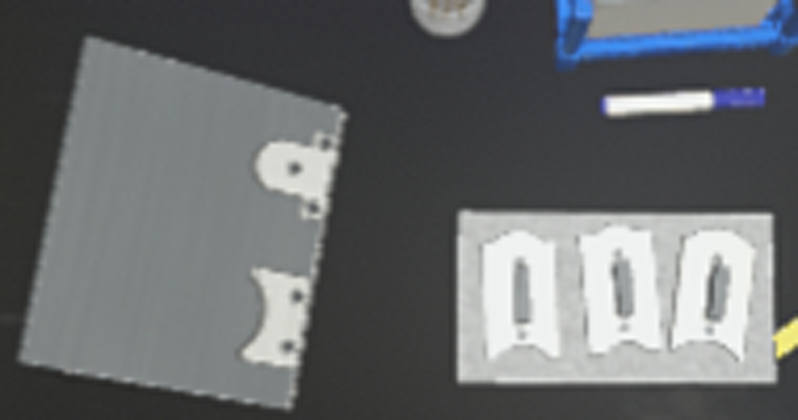

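The near insert at crop (272,317) is concave, so it is the R36 scoop and needs the large leaf with its nose down the slope. Next I'll work out the slope pose from the plate corners, then take a wrist close-up of the mat.

Run:
```python
from h import *
z=np.load('top0.npz');c={k:z[k] for k in z.files}
f=lambda x,y:(220+(x+.5)/4.2-.5,150+(y+.5)/4.2-.5)
Z=[0,0,1]
hf=onplane(c,[f(86,37)],[0,0,.135],Z)[0];hn=onplane(c,[f(19,360)],[0,0,.135],Z)[0]
lf=onplane(c,[f(347,108)],[0,0,.025],Z)[0];ln=onplane(c,[f(291,409)],[0,0,.025],Z)[0]
print(hf,hn,lf,ln,np.linalg.norm(hf-hn),np.linalg.norm(lf-ln),np.linalg.norm(hf-lf),np.linalg.norm(hn-ln))
up=(hf+hn-lf-ln)[:2];ac=(hn+ln-hf-lf)[:2]
print('centre',(hf+hn+lf+ln)/4,'yaw up',np.degrees(np.arctan2(up[1],up[0])),np.degrees(np.arctan2(ac[1],ac[0])))
for q in [(522,291),(622,270),(716,277)]: print(onplane(c,[f(*q)],[0,0,.03],Z)[0])
o=get_obs();y=o['eef_rot'][2];t=np.array([.50,-.215])-o['ee_pos'][:2]
print('x',t@[np.cos(y),np.sin(y)],'z',t@[-np.sin(y),np.cos(y)])
V=cams.get_calibration('wrist')['view'];print('wristcam pos',-V[:3,:3].T@V[:3,3],'fwd',V[2,:3])
```

```text
[0.68191888 0.19627398 0.135     ] [0.43728655 0.23107147 0.135     ] [0.65587321 0.00319212 0.025     ] [0.4092613  0.03970268 0.025     ] 0.24709481241733267 0.24929993574927053 0.22373864639575455 0.22250264466490394
centre [0.54608499 0.11756006 0.08      ] yaw up 81.9941679204376 171.74074442368516
[ 0.50804796 -0.14293263  0.03      ]
[ 0.52705488 -0.2234796   0.03      ]
[ 0.52323378 -0.29974091  0.03      ]
x -0.19507809585654778 z 0.4127736320047264
wristcam pos [ 0.24376278 -0.49980925  0.3847925 ] fwd [-0.27298162 -0.08544129 -0.95821752]
```

```bash
python3 -m handwheel '[{"fingers":1,"x":-0.0195,"y":-0.003,"z":0.041,"spin":-8},{"fingers":1,"x":-0.039,"y":-0.006,"z":0.082,"spin":-16},{"fingers":1,"x":-0.0585,"y":-0.009,"z":0.123,"spin":-24},{"fingers":1,"x":-0.078,"y":-0.012,"z":0.164,"spin":-32},{"fingers":1,"x":-0.0975,"y":-0.015,"z":0.205,"spin":-40},{"fingers":1,"x":-0.117,"y":-0.018,"z":0.246,"spin":-48},{"fingers":1,"x":-0.1365,"y":-0.021,"z":0.287,"spin":-56},{"fingers":1,"x":-0.156,"y":-0.024,"z":0.328,"spin":-64},{"fingers":1,"x":-0.1755,"y":-0.027,"z":0.37,"spin":-72},{"fingers":1,"x":-0.195,"y":-0.03,"z":0.413,"spin":-80}]' 10
python3 -m handwheel '[{"fingers":1,"x":0,"y":0,"z":0,"spin":-8.5},{"fingers":1,"x":0,"y":0,"z":0,"spin":-17},{"fingers":1,"x":0,"y":0,"z":0,"spin":-25.5},{"fingers":1,"x":0,"y":0,"z":0,"spin":-34},{"fingers":1,"x":0,"y":0,"z":0,"spin":-42.5},{"fingers":1,"x":0,"y":0,"z":0,"spin":-51},{"fingers":1,"x":0,"y":0,"z":0,"spin":-59.5},{"fingers":1,"x":0,"y":0,"z":0,"spin":-68},{"fingers":1,"x":0,"y":0,"z":0,"spin":-76},{"fingers":1,"x":0,"y":0,"z":0,"spin":-83}]'
python3 - <<'E'
from h import *
c=cams.get_calibration('wrist');p,d=cams.camera('wrist')
np.savez('w1.npz',p=p,d=d,**{k:np.array(v) for k,v in c.items()})
cv2.imwrite('pics/w1.png',p[:,:,::-1]);print(get_obs()['ee_pos'],get_obs()['eef_rot'],get_obs()['qpos'])
E
```

```text
time_s: 1.1
ee_pos: [0.5013, -0.2136, 0.2544]
eef_rot: [-1.571, 0.0, 0.135]
force: [0.1, 0.1, 0.3]
grip_width: 0.0938
time_s: 2.1
ee_pos: [0.5001, -0.2151, 0.2541]
eef_rot: [-1.57, -0.0, 1.584]
force: [0.7, 0.0, -0.3]
grip_width: 0.094
[ 0.5001786  -0.21514702  0.25410371] [-1.57019284e+00 -3.31328435e-04  1.59053369e+00] [-4.73489237e-01  2.66484723e-01  1.49433442e+00  6.21366053e-06
  1.38146194e+00 -2.06402420e+00]
```

View pics/w1.png

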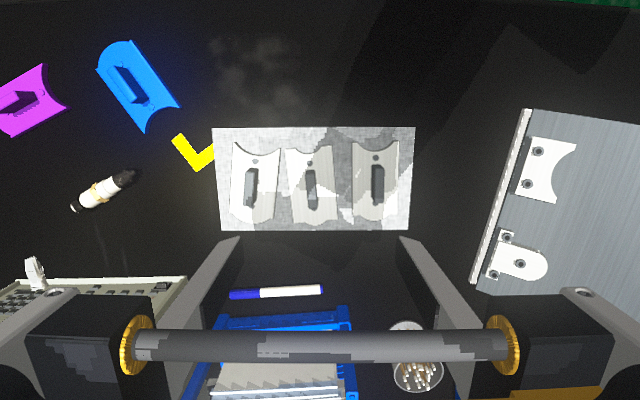

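The wrist view shows all three leaves, hollow ends toward the top: rows 150-222, columns about 255, 311 and 378. I'll enlarge them to compare the hollow widths.

Run:
```python
import numpy as np,cv2
p=np.load('w1.npz')['p'][125:235,210:420]
l=cv2.createCLAHE(4,(4,4)).apply(cv2.cvtColor(p,cv2.COLOR_RGB2GRAY))
cv2.imwrite('pics/w1c.png',cv2.resize(l,None,fx=3.8,fy=3.8,interpolation=cv2.INTER_CUBIC))
```

```text
(no output)
```

View pics/w1c.png

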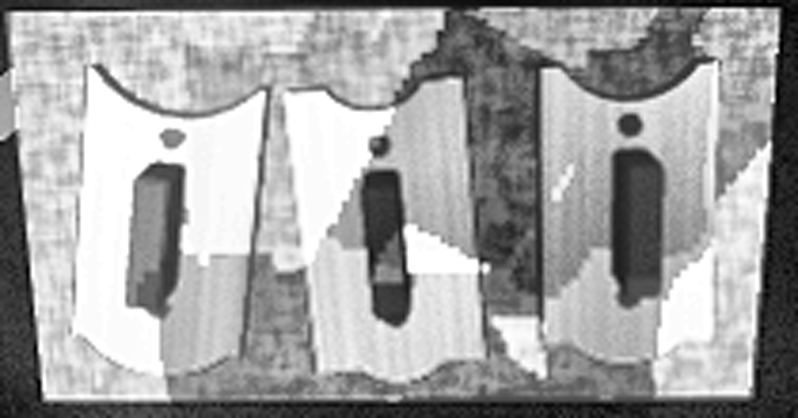

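Left leaf's hollow spans nearly its full width, from (92,65) to (268,88), so that is the large one. The middle leaf is the small one and the right leaf the middle one. Now I'll get the large leaf's pose from its corners.

Run:
```python
from h import *
z=np.load('w1.npz');c={k:z[k] for k in z.files}
f=lambda x,y:(210+(x+.5)/3.8-.5,125+(y+.5)/3.8-.5)
P=onplane(c,[f(88,66),f(270,88),f(75,333),f(243,357)],[0,0,.013],[0,0,1])[:,:2]
print(P,np.linalg.norm(P[0]-P[1]),np.linalg.norm(P[0]-P[2]),np.linalg.norm(P[1]-P[3]))
L=np.array([[-50,-30],[-50,30],[38.9,-30],[38.9,30]])/1e3
# rigid fit (image left = world -y = leaf -y)
a=P-P.mean(0);b=L-L.mean(0)
th=np.arctan2((b[:,0]*a[:,1]-b[:,1]*a[:,0]).sum(),(a*b).sum())
R=np.array([[np.cos(th),-np.sin(th)],[np.sin(th),np.cos(th)]]);org=P.mean(0)-R@L.mean(0)
print('yaw',np.degrees(th),'org',org,'res mm',((L@R.T+org-P)*1e3).round(1))
# slope & insert from this view: plate yaw 82deg, centre (.546,.1176,.08)
o=get_obs();y=o['eef_rot'][2];t=org-o['ee_pos'][:2]
print('x',t@[np.cos(y),np.sin(y)],'z',t@[-np.sin(y),np.cos(y)],'spin',-np.degrees(th+np.pi/2-y))
c2=[onplane(c,[q],[0,0,.025],[0,0,1])[0] for q in [(531,109),(472,284)]];print('low corners',c2)
```

```text
[[ 0.45713564 -0.324215  ]
 [ 0.46375093 -0.2640887 ]
 [ 0.55005627 -0.33452299]
 [ 0.5580993  -0.27549331]] 0.06048912285023148 0.09349063618229869 0.09503515381977884
yaw -6.733664412227061 org [ 0.51277225 -0.30023076] res mm [[ 2.5  0.1]
 [ 2.9 -0.5]
 [-2.2 -0.1]
 [-3.2  0.5]]
x -0.08531571856699456 z -0.010911974603963237 spin 7.864531982926682
low corners [array([0.40981255, 0.03970136, 0.025     ]), array([0.64788893, 0.00213027, 0.025     ])]
```

```bash
python3 -m handwheel '[{"fingers":0,"x":-0.03,"y":0.02,"z":-0.003,"spin":3},{"fingers":0,"x":-0.06,"y":0.05,"z":-0.006,"spin":6},{"fingers":0,"x":-0.085,"y":0.08,"z":-0.009,"spin":7.9},{"fingers":0,"x":-0.085,"y":0.11,"z":-0.009,"spin":7.9},{"fingers":0,"x":-0.085,"y":0.14,"z":-0.009,"spin":7.9},{"fingers":0,"x":-0.085,"y":0.17,"z":-0.009,"spin":7.9},{"fingers":0,"x":-0.085,"y":0.195,"z":-0.009,"spin":7.9},{"fingers":0,"x":-0.085,"y":0.21,"z":-0.009,"spin":7.9},{"fingers":0,"x":-0.085,"y":0.217,"z":-0.009,"spin":7.9},{"fingers":0,"x":-0.085,"y":0.217,"z":-0.009,"spin":7.9}]' 10
python3 -m handwheel '[{"fingers":-1,"x":0,"y":0,"z":0,"spin":0},{"fingers":-1,"x":0,"y":0,"z":0,"spin":0},{"fingers":-1,"x":0,"y":0,"z":0,"spin":0},{"fingers":-1,"x":0,"y":0,"z":0,"spin":0},{"fingers":-1,"x":0,"y":0,"z":0,"spin":0},{"fingers":-1,"x":0,"y":0,"z":0,"spin":0},{"fingers":-1,"x":0,"y":0,"z":0,"spin":0},{"fingers":-1,"x":0,"y":-0.01,"z":0,"spin":0},{"fingers":-1,"x":0,"y":-0.03,"z":0,"spin":0},{"fingers":-1,"x":0,"y":-0.06,"z":0,"spin":0}]' 10
```

```text
time_s: 3.15
ee_pos: [0.5098, -0.3001, 0.0372]
eef_rot: [-1.57, -0.0, 1.439]
force: [0.6, 0.5, 0.0]
grip_width: 0.0469
time_s: 4.15
ee_pos: [0.5091, -0.2996, 0.0971]
eef_rot: [-1.568, -0.001, 1.44]
force: [-0.3, -0.4, -1.6]
grip_width: 0.012
```

```bash
cat >> h.py <<'E'
YAW=np.radians(81.9);C=np.array([.5455,.1170,.08])
U=np.array([np.cos(YAW)*np.cos(np.pi/6),np.sin(YAW)*np.cos(np.pi/6),.5])
A=np.array([np.cos(YAW+np.pi/2),np.sin(YAW+np.pi/2),0]);N=np.cross(U,A)
def rect(p,c,h,a0=-.01,a1=.125,u0=-.115,u1=.06,s=.0005):
    u,a=np.meshgrid(np.arange(u0,u1,s),np.arange(a0,a1,s))
    q=proj(c,C+u[...,None]*U+a[...,None]*A+h*N).astype(np.float32).reshape(*u.shape,2)
    return cv2.remap(p,q[...,0],q[...,1],cv2.INTER_CUBIC)
E
python3 - <<'E'
from h import *
print(N)
o=[]
for n in('top0','w1'):
    z=np.load(n+'.npz');c={k:z[k] for k in z.files}
    r=cv2.resize(rect(z['p'],c,.014),None,fx=2,fy=2)
    for k in range(0,700,80): cv2.line(r,(k,0),(k,8),(255,0,0),1);cv2.putText(r,str(int(-115+k/4)),(k+2,20),0,.4,(255,0,0))
    for k in range(0,540,80): cv2.line(r,(0,k),(8,k),(255,0,0),1);cv2.putText(r,str(int(-10+k/4)),(10,k+5),0,.4,(255,0,0))
    o.append(r[:,:400])
cv2.imwrite('pics/rect.png',np.hstack(o)[:,:,::-1])
E
```

```text
[-0.07045062 -0.49501183  0.8660254 ]
```

View pics/rect.png

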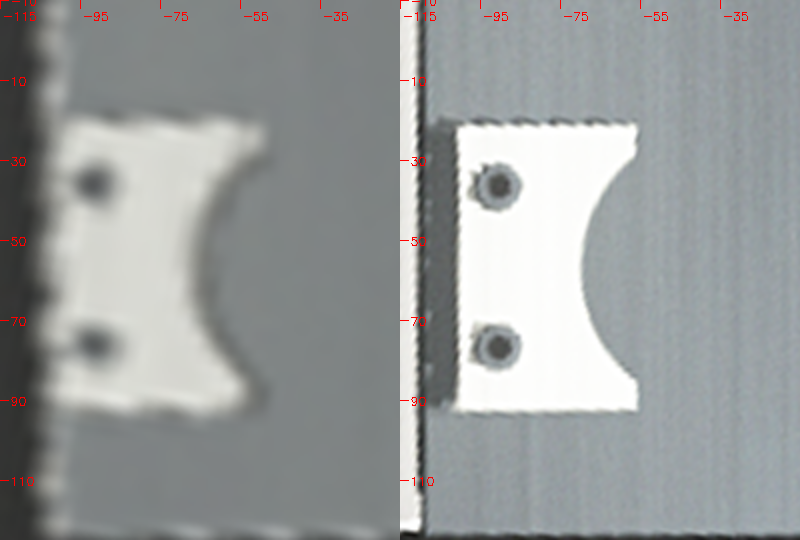

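The right panel (wrist) gives the scoop's bottom at u≈-69 mm and its lips at u≈-56, with its centre line at a≈56.8, so the arc centre is about (-33, 56.8). The top view agrees within 3 mm. Next, the moves.

Run:
```python
from h import *
def tcp(u,a=.0568,h=.034): return C+u*U+a*A+h*N
F=tcp(.025+.003); uh=np.array([np.cos(YAW),np.sin(YAW),0])
S=F+uh*.0103+np.array([0,0,.0296])
print('final',F,'touch',S)
o=get_obs();y=o['eef_rot'][2];t=S+[0,0,.06]-o['ee_pos']
print('x',t@[np.cos(y),np.sin(y),0],'y',-t[2],'z',t@[-np.sin(y),np.cos(y),0],'spin',np.degrees(y)+8.1)
```

```text
final [0.49028801 0.13217959 0.12344486] touch [0.49173929 0.14237683 0.15304486]
x 0.435913150803218 y -0.11595474615194268 z 0.07487991403752574 spin 90.60207562734558
```

```bash
python3 -m handwheel '[{"fingers":-1,"x":0.01,"y":-0.035,"z":0.003,"spin":6},{"fingers":-1,"x":0.035,"y":-0.07,"z":0.01,"spin":14},{"fingers":-1,"x":0.075,"y":-0.1,"z":0.02,"spin":22},{"fingers":-1,"x":0.12,"y":-0.12,"z":0.03,"spin":30},{"fingers":-1,"x":0.165,"y":-0.13,"z":0.04,"spin":38},{"fingers":-1,"x":0.21,"y":-0.13,"z":0.05,"spin":46},{"fingers":-1,"x":0.255,"y":-0.13,"z":0.06,"spin":54},{"fingers":-1,"x":0.3,"y":-0.13,"z":0.068,"spin":62},{"fingers":-1,"x":0.345,"y":-0.13,"z":0.075,"spin":70},{"fingers":-1,"x":0.385,"y":-0.13,"z":0.075,"spin":78}]' 10
python3 - <<'E'
from h import *
S=np.array([.4917,.1424,.1530])
o=get_obs();y=o['eef_rot'][2];t=S+[0,0,.06]-o['ee_pos']
print('x',t@[np.cos(y),np.sin(y),0],'y',-t[2],'z',t@[-np.sin(y),np.cos(y),0],'spin',np.degrees(y)+8.1,o['joint_vel'].round(2))
E
```

```text
time_s: 5.15
ee_pos: [0.4847, 0.0878, 0.2281]
eef_rot: [-1.571, -0.0, 0.107]
force: [1.6, 0.4, -2.5]
grip_width: 0.0122
x 0.01281398571473222 y 0.015123506298175632 z 0.05357794487663168 spin 14.248745144805397 [ 0.86  0.25 -0.29  0.    0.04  2.18]
```

```bash
python3 -m handwheel '[{"fingers":-1,"x":0.004,"y":0.004,"z":0.02,"spin":5},{"fingers":-1,"x":0.008,"y":0.01,"z":0.04,"spin":10},{"fingers":-1,"x":0.0106,"y":0.014,"z":0.05,"spin":12.6},{"fingers":-1,"x":0.0106,"y":0.03,"z":0.05,"spin":12.6},{"fingers":-1,"x":0.0106,"y":0.045,"z":0.05,"spin":12.6},{"fingers":-1,"x":0.0106,"y":0.055,"z":0.05,"spin":12.6},{"fingers":-1,"x":0.0106,"y":0.06,"z":0.05,"spin":12.6},{"fingers":-1,"x":0.0106,"y":0.064,"z":0.05,"spin":12.6},{"fingers":-1,"x":0.0106,"y":0.064,"z":0.05,"spin":12.6},{"fingers":-1,"x":0.0106,"y":0.064,"z":0.05,"spin":12.6}]' 10
python3 - <<'E'
from h import *
o=get_obs();y=o['eef_rot'][2];P=o['ee_pos'];t=np.array([.4917,.1424,.1530])-P
print(P,np.degrees(y),'to touch x',t@[np.cos(y),np.sin(y),0],'y',-t[2],'z',t@[-np.sin(y),np.cos(y),0])
p,d=cams.camera('scene');cv2.imwrite('pics/s2.png',cv2.resize(p[120:220,230:360],None,fx=6,fy=6,interpolation=cv2.INTER_CUBIC)[:,:,::-1])
E
```

```text
time_s: 6.15
ee_pos: [0.4906, 0.1369, 0.1639]
eef_rot: [-1.571, -0.001, -0.107]
force: [0.6, 0.0, -2.0]
grip_width: 0.0124
[0.49056512 0.13687075 0.16394442] -6.146002882018885 to touch x 0.0005363869601987558 y 0.01094441855684189 z 0.0056189714505255235
```

View pics/s2.png

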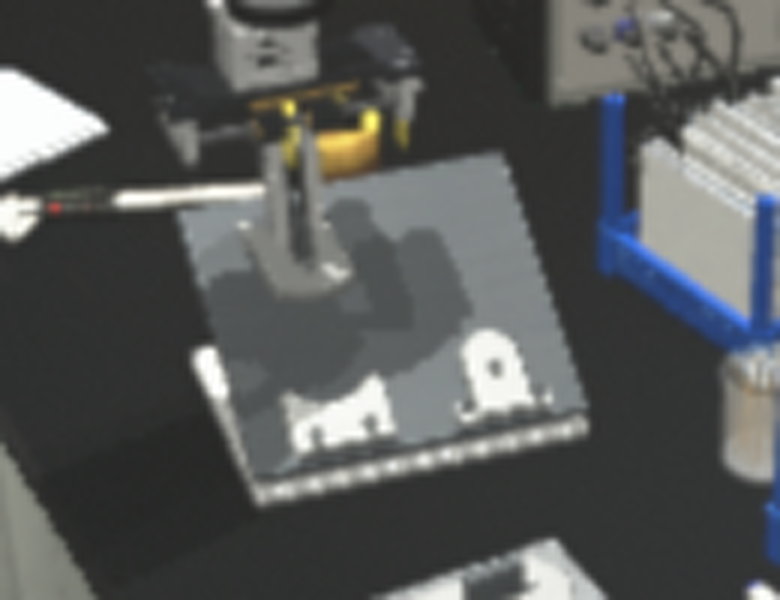

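The leaf is held level above the near insert with its nose down the slope. Next I'll touch its uphill lip down and pivot it flat about that lip.

```bash
python3 -m handwheel '[{"fingers":-1,"x":0.0005,"y":0.002,"z":0.004,"spin":1},{"fingers":-1,"x":0.0005,"y":0.004,"z":0.0056,"spin":2},{"fingers":-1,"x":0.0005,"y":0.006,"z":0.0056,"spin":2},{"fingers":-1,"x":0.0005,"y":0.008,"z":0.0056,"spin":2},{"fingers":-1,"x":0.0005,"y":0.01,"z":0.0056,"spin":2},{"fingers":-1,"x":0.0005,"y":0.012,"z":0.005,"spin":2},{"fingers":-1,"x":0.0004,"y":0.0145,"z":0.0035,"spin":2},{"fingers":-1,"x":0.0004,"y":0.018,"z":0.0016,"spin":2},{"fingers":-1,"x":0.0003,"y":0.0215,"z":0,"spin":2},{"fingers":-1,"x":0.0003,"y":0.025,"z":-0.0015,"spin":2}]' 10
python3 -c "
from h import *
o=get_obs();y=o['eef_rot'][2];t=np.array([.4903,.1322,.1234])-o['ee_pos'];print(o['force'],o['moment'],np.degrees(y),'to final x',t@[np.cos(y),np.sin(y),0],'y',-t[2],'z',t@[-np.sin(y),np.cos(y),0])"
```

```text
time_s: 7.2
ee_pos: [0.4905, 0.1352, 0.1382]
eef_rot: [-1.571, -0.0, -0.142]
force: [0.6, -0.9, -1.2]
grip_width: 0.0122
[ 0.62256857 -0.85371645 -1.16465386] [ 0.08885735 -0.10265842  0.02751928] -8.15017679511912 to final x 0.00018144421014250253 y 0.014796393288026247 z -0.0029567288177292732
```

```bash
python3 -m handwheel '[{"fingers":-1,"x":0,"y":0.002,"z":-0.0008,"spin":0},{"fingers":-1,"x":0,"y":0.004,"z":-0.0013,"spin":0},{"fingers":-1,"x":0,"y":0.006,"z":-0.0018,"spin":0},{"fingers":-1,"x":0,"y":0.0075,"z":-0.0022,"spin":0},{"fingers":-1,"x":0,"y":0.009,"z":-0.0025,"spin":0},{"fingers":-1,"x":0,"y":0.0105,"z":-0.0027,"spin":0},{"fingers":-1,"x":0,"y":0.012,"z":-0.0029,"spin":0},{"fingers":-1,"x":0,"y":0.013,"z":-0.003,"spin":0},{"fingers":-1,"x":0,"y":0.014,"z":-0.003,"spin":0},{"fingers":-1,"x":0,"y":0.014,"z":-0.003,"spin":0}]' 10
python3 - <<'E'
from h import *
print(get_obs()['force'],get_obs()['moment'])
c=cams.get_calibration('wrist');p,d=cams.camera('wrist');np.savez('w2.npz',p=p,d=d,**{k:np.array(v) for k,v in c.items()})
q,_=cams.camera('scene')
cv2.imwrite('pics/s3.png',np.vstack([cv2.resize(p[:330],(640,330)),cv2.resize(q[140:205,250:375],(480,250),interpolation=cv2.INTER_CUBIC).copy() if 0 else np.pad(cv2.resize(q[140:205,250:375],(480,250),interpolation=cv2.INTER_CUBIC),((0,0),(0,160),(0,0)))])[:,:,::-1])
E
```

```text
time_s: 8.2
ee_pos: [0.49, 0.1324, 0.1243]
eef_rot: [-1.571, 0.0, -0.142]
force: [0.4, -0.7, -1.1]
grip_width: 0.012
[ 0.4129743  -0.70276354 -1.07838235] [-0.07763298 -0.15700689 -0.03674626]
```

View pics/s3.png

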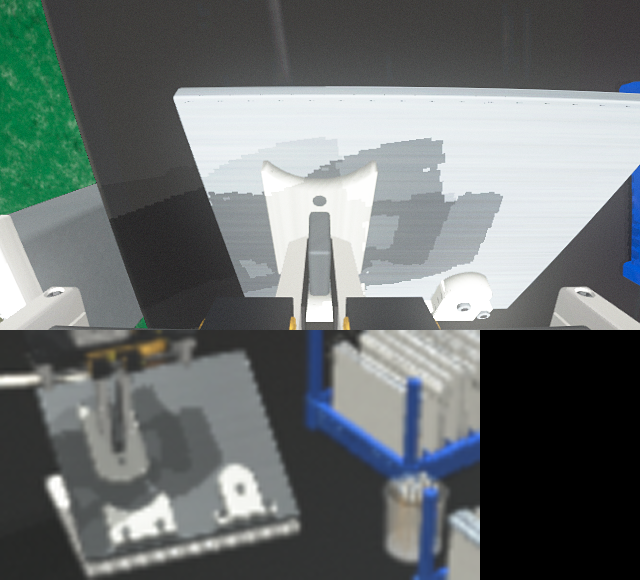

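Run:
```python
from h import *
z=np.load('w2.npz');c={k:z[k] for k in z.files};d=z['d']
for n,pts in {'leaf':[(x,y) for y in range(188,240,3) for x in list(range(282,302,3))+list(range(340,362,3))],'plate':[(x,y) for y in range(110,130,3) for x in range(220,560,10)]}.items():
    px=np.array(pts);dd=d[px[:,1],px[:,0]];px=px[dd>0];dd=dd[dd>0]
    o,r=rays(c,px);P=o+r*dd[:,None];H=(P-C)@N;u=(P-C)@U;a=(P-C)@A
    M=np.c_[u,a,np.ones(len(u))];k=np.linalg.lstsq(M,H,rcond=None)[0]
    print(n,len(dd),'tilt deg u,a',np.degrees(k[:2]),'h',H.mean(),'rms',np.std(M@k-H),'u range',u.min(),u.max())
```

```text
leaf 270 tilt deg u,a [-1.9616976   0.03599421] h 0.010961705732036874 rms 0.0007067612758539984 u range 0.019431279114532924 0.06447725071744771
plate 238 tilt deg u,a [1.49851243 0.06420736] h -0.0001766786062357788 rms 0.0005555654944029827 u range 0.09365708468585826 0.1057027479851046
```

```bash
python3 - <<'E'
from h import *
z=np.load('w2.npz');c={k:z[k] for k in z.files}
P=onplane(c,[(264.5,162),(376,164)],C+.0112*N,N)-C
print('lips u,a',P@U,P@A,'tcp u,a,h',*[(get_obs()['ee_pos']-C)@v for v in (U,A,N)])
g=cv2.cvtColor(z['p'],cv2.COLOR_RGB2GRAY)
E
python3 -m handwheel '[{"fingers":-1,"x":0,"y":0.0005,"z":0,"spin":0},{"fingers":-1,"x":0,"y":0.001,"z":0,"spin":0},{"fingers":-1,"x":0,"y":0.0015,"z":0,"spin":0},{"fingers":-1,"x":0,"y":0.002,"z":0,"spin":0},{"fingers":-1,"x":0,"y":0.003,"z":-0.0015,"spin":0},{"fingers":-1,"x":0,"y":0.004,"z":-0.003,"spin":0},{"fingers":-1,"x":0,"y":0.005,"z":-0.005,"spin":0},{"fingers":-1,"x":0,"y":0.006,"z":-0.007,"spin":0},{"fingers":-1,"x":0,"y":0.007,"z":-0.0087,"spin":0},{"fingers":-1,"x":0,"y":0.007,"z":-0.0087,"spin":0}]' 10
python3 -c "
from h import *
o=get_obs();print(o['force'],o['moment'],*[(o['ee_pos']-C)@v for v in (U,A,N)])"
```

```text
lips u,a [0.08226261 0.08103205] [0.08419877 0.02950976] tcp u,a,h 0.02857533809411138 0.057062429777441616 0.034745318228893776
time_s: 9.3
ee_pos: [0.4889, 0.1235, 0.1174]
eef_rot: [-1.571, -0.0, -0.142]
force: [0.1, -1.4, 4.1]
grip_width: 0.012
[ 0.12979652 -1.3713337   4.0528459 ] [-0.35769288 -0.17000626 -0.00445922] 0.017386685602182667 0.056918925034349 0.03320167207881223
```

```bash
python3 -m handwheel '[{"fingers":-1,"x":0,"y":0.001,"z":-0.0017,"spin":0},{"fingers":-1,"x":0,"y":0.002,"z":-0.0035,"spin":0},{"fingers":-1,"x":0,"y":0.0033,"z":-0.0057,"spin":0},{"fingers":-1,"x":0,"y":0.0046,"z":-0.008,"spin":0},{"fingers":-1,"x":0,"y":0.006,"z":-0.0104,"spin":0},{"fingers":-1,"x":0,"y":0.0073,"z":-0.0127,"spin":0},{"fingers":-1,"x":0,"y":0.0086,"z":-0.015,"spin":0},{"fingers":-1,"x":0,"y":0.0097,"z":-0.0168,"spin":0},{"fingers":-1,"x":0,"y":0.0107,"z":-0.0185,"spin":0},{"fingers":-1,"x":0,"y":0.0115,"z":-0.02,"spin":0}]' 10
python3 - <<'E'
from h import *
o=get_obs();print(o['force'],o['moment'],*[(o['ee_pos']-C)@v for v in (U,A,N)])
c=cams.get_calibration('wrist');p,d=cams.camera('wrist');np.savez('w3.npz',p=p,d=d,**{k:np.array(v) for k,v in c.items()})
q,_=cams.camera('scene');t,_=cams.camera('top')
b=lambda im,s:cv2.resize(im,s,interpolation=cv2.INTER_CUBIC)
cv2.imwrite('pics/s4.png',np.vstack([np.hstack([b(q[155:205,255:320],(390,300)),b(t[170:240,240:320],(342,300))]),b(p[80:340,150:490],(732,280))])[:,:,::-1])
E
```

```text
time_s: 10.3
ee_pos: [0.4861, 0.1039, 0.1061]
eef_rot: [-1.571, -0.0, -0.142]
force: [-0.6, -0.5, 4.8]
grip_width: 0.0118
[-0.59217247 -0.51174241  4.82560835] [-0.04893629 -0.02567247 -0.02549394] -0.005436502732991892 0.05693187419208504 0.0332250611013408
```

View pics/s4.png

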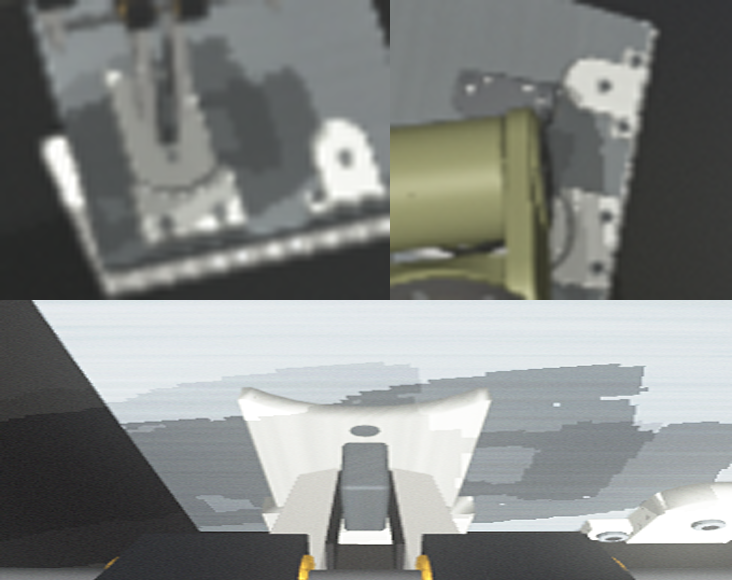

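The nose is entering the scoop. I'll creep from here and watch the force.

```bash
python3 -m handwheel '[{"fingers":-1,"x":0,"y":0.0003,"z":-0.0005,"spin":0},{"fingers":-1,"x":0,"y":0.0006,"z":-0.001,"spin":0},{"fingers":-1,"x":0,"y":0.0009,"z":-0.0016,"spin":0},{"fingers":-1,"x":0,"y":0.0012,"z":-0.0021,"spin":0},{"fingers":-1,"x":0,"y":0.0015,"z":-0.0026,"spin":0},{"fingers":-1,"x":0,"y":0.0018,"z":-0.0031,"spin":0},{"fingers":-1,"x":0,"y":0.0021,"z":-0.0036,"spin":0},{"fingers":-1,"x":0,"y":0.0024,"z":-0.0042,"spin":0},{"fingers":-1,"x":0,"y":0.0027,"z":-0.0047,"spin":0},{"fingers":-1,"x":0,"y":0.003,"z":-0.0052,"spin":0}]' 10
python3 -c "
from h import *
o=get_obs();print(o['force'],o['moment'],*[(o['ee_pos']-C)@v for v in (U,A,N)])"
python3 -m handwheel '[{"fingers":-1,"x":0,"y":0.0002,"z":-0.0004,"spin":0},{"fingers":-1,"x":0,"y":0.0004,"z":-0.0007,"spin":0},{"fingers":-1,"x":0,"y":0.0006,"z":-0.001,"spin":0},{"fingers":-1,"x":0,"y":0.0008,"z":-0.0014,"spin":0},{"fingers":-1,"x":0,"y":0.001,"z":-0.0017,"spin":0},{"fingers":-1,"x":0,"y":0.001,"z":-0.0017,"spin":0},{"fingers":-1,"x":0,"y":0.001,"z":-0.0017,"spin":0},{"fingers":-1,"x":0,"y":0.001,"z":-0.0017,"spin":0},{"fingers":-1,"x":0,"y":0.001,"z":-0.0017,"spin":0},{"fingers":-1,"x":0,"y":0.001,"z":-0.0017,"spin":0}]' 10
python3 -c "
from h import *
o=get_obs();print(o['force'],o['moment'],*[(o['ee_pos']-C)@v for v in (U,A,N)])"
```

```text
time_s: 11.45
ee_pos: [0.4861, 0.1, 0.104]
eef_rot: [-1.568, -0.002, -0.142]
force: [0.9, 8.5, 13.4]
grip_width: 0.0117
[ 0.85143765  8.48571547 13.43065245] [ 1.61204419 -0.04474397 -0.13780719] -0.009810872352136065 0.0563690224784053 0.03339190384455062
time_s: 12.45
ee_pos: [0.4859, 0.0982, 0.103]
eef_rot: [-1.568, -0.002, -0.142]
force: [0.4, 8.3, 12.7]
grip_width: 0.0118
[ 0.42076279  8.31578267 12.7407142 ] [ 1.34736454 -0.02670218 -0.10244782] -0.011892423756792392 0.05639282397337452 0.03347131753974814
```

Contact came at TCP u≈-9.8 mm with about 13 N along the slope, then the pads slipped on the rib. I'll release, lift clear and inspect.

```bash
python3 -m handwheel '[{"fingers":-0.6,"x":0,"y":0,"z":0,"spin":0},{"fingers":-0.3,"x":0,"y":0,"z":0,"spin":0},{"fingers":-0.2,"x":0,"y":0,"z":0,"spin":0},{"fingers":-0.2,"x":0,"y":0,"z":0,"spin":0},{"fingers":-0.2,"x":0,"y":-0.01,"z":0,"spin":0},{"fingers":-0.2,"x":0,"y":-0.03,"z":0.005,"spin":0},{"fingers":-0.2,"x":0,"y":-0.06,"z":0.02,"spin":0},{"fingers":-0.2,"x":0,"y":-0.09,"z":0.045,"spin":0},{"fingers":-0.2,"x":0,"y":-0.12,"z":0.075,"spin":0},{"fingers":-0.2,"x":0,"y":-0.15,"z":0.105,"spin":0}]' 10
python3 - <<'E'
from h import *
c=cams.get_calibration('wrist');p,d=cams.camera('wrist');c2={k:np.array(v) for k,v in c.items()};np.savez('w4.npz',p=p,d=d,**c2)
q,_=cams.camera('scene');b=lambda im,s:cv2.resize(im,s,interpolation=cv2.INTER_CUBIC)
cs=cams.get_calibration('scene')
a=rect(p,c2,.012);e=rect(q,cs,.012)
cv2.imwrite('pics/s5.png',np.vstack([np.hstack([b(a,(400,310)),b(e,(400,310))]),np.hstack([b(p,(416,260)),b(q[155:205,255:320],(384,260))])])[:,:,::-1])
E
```

```text
time_s: 13.45
ee_pos: [0.4997, 0.202, 0.2542]
eef_rot: [-1.57, -0.001, -0.143]
force: [0.1, -0.4, 0.5]
grip_width: 0.0375
```

View pics/s5.png

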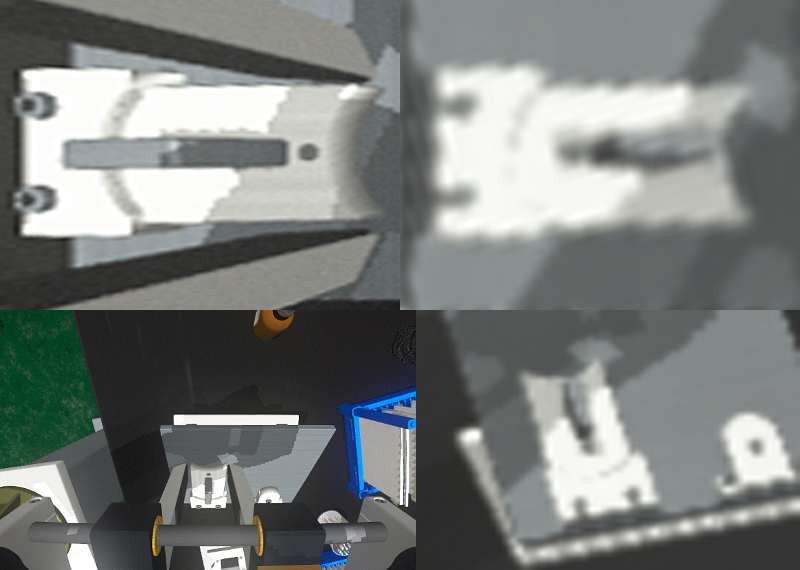

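The leaf looks seated. I'll take a better angle from the downslope side to measure how well the curves meet.

```bash
python3 -m handwheel '[{"fingers":-0.2,"x":0,"y":-0.02,"z":0,"spin":0},{"fingers":-0.2,"x":0,"y":-0.04,"z":-0.03,"spin":0},{"fingers":-0.2,"x":0,"y":-0.05,"z":-0.065,"spin":0},{"fingers":-0.2,"x":0,"y":-0.05,"z":-0.1,"spin":0},{"fingers":-0.2,"x":0,"y":-0.05,"z":-0.14,"spin":0},{"fingers":-0.2,"x":0,"y":-0.05,"z":-0.18,"spin":0},{"fingers":-0.2,"x":0,"y":-0.05,"z":-0.215,"spin":0},{"fingers":-0.2,"x":0,"y":-0.05,"z":-0.24,"spin":0},{"fingers":-0.2,"x":0,"y":-0.05,"z":-0.24,"spin":0},{"fingers":-0.2,"x":0,"y":-0.05,"z":-0.24,"spin":0}]'
python3 - <<'E'
from h import *
c=cams.get_calibration('wrist');p,d=cams.camera('wrist');c2={k:np.array(v) for k,v in c.items()};np.savez('w5.npz',p=p,d=d,**c2)
o=[]
for h in(.014,.010):
    r=cv2.resize(rect(p,c2,h,a0=.01,a1=.105,u0=-.115,u1=.055),None,fx=2.35,fy=1.5*2.35/1.5)
    r=cv2.convertScaleAbs(r,alpha=.85)
    for k in range(0,18): cv2.line(r,(int(k*47),0),(int(k*47),6),(255,0,0),1)
    o.append(r[:298*3//2])
im=np.vstack(o);print(im.shape);cv2.imwrite('pics/s6.png',cv2.resize(im,(799,600))[:,:,::-1] if im.shape[0]>600 else im[:,:,::-1])
a,b=[(x-C)@U for x in (onplane(c2,[(320,100)],C,N)[0],C)];V=c2['view'];cp=-V[:3,:3].T@V[:3,3]-C;print('cam u,a,h',cp@U,cp@A,cp@N)
E
```

```text
time_s: 14.55
ee_pos: [0.4656, -0.0367, 0.3019]
eef_rot: [-1.571, 0.0, -0.143]
force: [0.8, 0.1, -0.7]
grip_width: 0.0379
(892, 799, 3)
cam u,a,h 0.12206684888448999 0.05762717720940942 0.3715277098758254
```

View pics/s6.png

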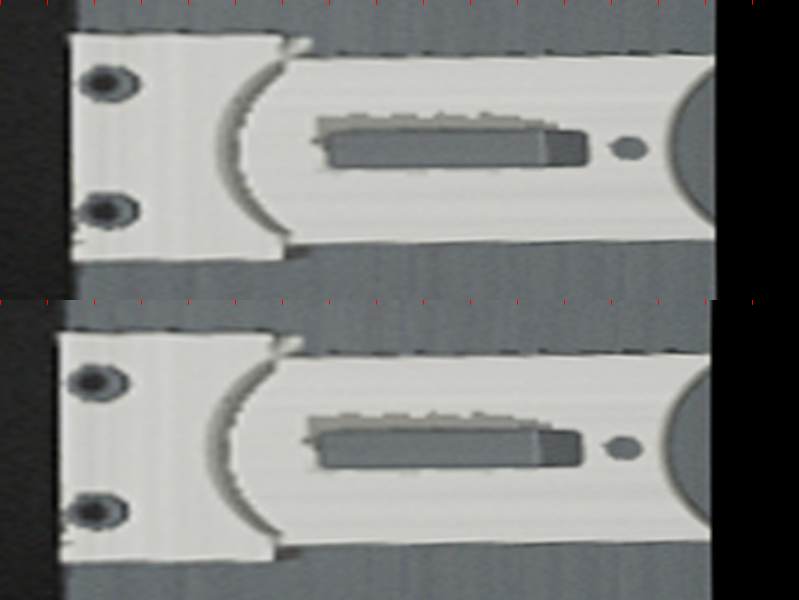

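The lower panel shows the nose tip near u≈-65.5 mm against a scoop bottom at u≈-68.4, so there may be a gap of about 2.5 mm, tightest at the near corner (288,235). I'll check tilt from the depth image and work out a gentle push on the rib's uphill face with closed fingers.

Run:
```python
from h import *
z=np.load('w5.npz');c={k:z[k] for k in z.files};d=z['d']
def fit(n,us,as_,h):
    u,a=[v.ravel() for v in np.meshgrid(us,as_)]
    px=np.rint(proj(c,C+u[:,None]*U+a[:,None]*A+h*N)).astype(int)
    ok=(px[:,0]>=0)&(px[:,0]<640)&(px[:,1]>=0)&(px[:,1]<400);px=px[ok]
    o,r=rays(c,px);P=o+r*d[px[:,1],px[:,0]][:,None]-C;H=P@N;s=abs(H-h)<.006;P=P[s];H=H[s]
    M=np.c_[P@U,P@A,np.ones(len(P))];k=np.linalg.lstsq(M,H,rcond=None)[0]
    print(n,len(P),'deg',np.degrees(k[:2]),'h mean',H.mean(),'u',(P@U).min(),(P@U).max())
fit('leaf',np.arange(-.05,.03,.002),np.r_[.032:.046:.002,.068:.082:.002],.01)
fit('insert',np.arange(-.095,-.072,.002),np.arange(.025,.09,.002),.014)
fit('plate',np.arange(-.09,.03,.003),np.arange(-.005,.012,.002),0)
fit('plate2',np.arange(-.09,.03,.003),np.arange(.098,.115,.002),0)
o=get_obs();print(*[(o['ee_pos']-C)@v for v in (U,A,N)])
# push start: downslope tip corner at u=+20mm,h=23mm ; tip corner = TCP -8mm along uh, -19mm z
uh=np.array([np.cos(YAW),np.sin(YAW),0]);T=C+.022*U+.0568*A+.023*N+uh*.008+np.array([0,0,.019])
y=o['eef_rot'][2];t=T-o['ee_pos'];print('T',T,'x',t@[np.cos(y),np.sin(y),0],'y',-t[2],'z',t@[-np.sin(y),np.cos(y),0])
```

```text
leaf 554 deg [-0.29387202  0.06959043] h mean 0.009932857408222162 u -0.05061087586571884 0.02870190193891987
insert 396 deg [-3.98244478 -0.1826187 ] h mean 0.014442352532159277 u -0.0957086403134832 -0.07177425986628024
plate 356 deg [0.01432917 1.66618325] h mean -0.00014139167923546195 u -0.09075863363410686 0.02686561931141727
plate2 360 deg [-0.24772592 -0.31623525] h mean -0.0001317238230147499 u -0.09065410262509813 0.02693499086627291
-0.03010509472315065 0.05734569971345677 0.27362115352905836
T [0.49145803 0.14040059 0.12991858] x 0.0003750919012547508 y 0.17199173832034928 z 0.17843535266123817
```

```bash
python3 -m handwheel '[{"fingers":-1,"x":0,"y":0,"z":0.035,"spin":0},{"fingers":-1,"x":0,"y":0,"z":0.075,"spin":0},{"fingers":-1,"x":0,"y":0,"z":0.115,"spin":0},{"fingers":-1,"x":0,"y":0,"z":0.155,"spin":0},{"fingers":-1,"x":0.0004,"y":0.01,"z":0.1784,"spin":0},{"fingers":-1,"x":0.0004,"y":0.05,"z":0.1784,"spin":0},{"fingers":-1,"x":0.0004,"y":0.09,"z":0.1784,"spin":0},{"fingers":-1,"x":0.0004,"y":0.13,"z":0.1784,"spin":0},{"fingers":-1,"x":0.0004,"y":0.16,"z":0.1784,"spin":0},{"fingers":-1,"x":0.0004,"y":0.17,"z":0.1784,"spin":0}]' 20
python3 -m handwheel '[{"fingers":-1,"x":0,"y":0.002,"z":0,"spin":0},{"fingers":-1,"x":0,"y":0.002,"z":0,"spin":0},{"fingers":-1,"x":0,"y":0.0025,"z":-0.001,"spin":0},{"fingers":-1,"x":0,"y":0.003,"z":-0.002,"spin":0},{"fingers":-1,"x":0,"y":0.0035,"z":-0.003,"spin":0},{"fingers":-1,"x":0,"y":0.004,"z":-0.004,"spin":0},{"fingers":-1,"x":0,"y":0.0045,"z":-0.005,"spin":0},{"fingers":-1,"x":0,"y":0.005,"z":-0.006,"spin":0},{"fingers":-1,"x":0,"y":0.0055,"z":-0.0065,"spin":0},{"fingers":-1,"x":0,"y":0.0055,"z":-0.0065,"spin":0}]'
python3 -c "
from h import *
o=get_obs();print(o['force'],o['moment'],*[(o['ee_pos']-C)@v for v in (U,A,N)])
t=o['ee_pos']-[0,0,.019]-.008*np.array([np.cos(YAW),np.sin(YAW),0])-C;print('tip',*[t@v for v in (U,A,N)])"
```

```text
time_s: 15.6
ee_pos: [0.49, 0.1408, 0.1291]
eef_rot: [-1.572, 0.004, -0.141]
force: [-0.3, 0.1, 0.7]
grip_width: 0.0006
time_s: 16.6
ee_pos: [0.4906, 0.1335, 0.1264]
eef_rot: [-1.571, 0.0, -0.142]
force: [-0.2, 1.0, -0.6]
grip_width: 0.0
[-0.21094974  0.97846412 -0.59109606] [-0.10409271 -0.07560619  0.02755204] 0.030674176892022474 0.05665925170916414 0.03584663346559911
tip 0.014245973661746958 0.056659251709164166 0.023392150793694777
```

```bash
python3 -m handwheel '[{"fingers":-1,"x":0,"y":0.0002,"z":-0.0004,"spin":0},{"fingers":-1,"x":0,"y":0.0005,"z":-0.0008,"spin":0},{"fingers":-1,"x":0,"y":0.0007,"z":-0.0012,"spin":0},{"fingers":-1,"x":0,"y":0.001,"z":-0.0017,"spin":0},{"fingers":-1,"x":0,"y":0.0012,"z":-0.0021,"spin":0},{"fingers":-1,"x":0,"y":0.0015,"z":-0.0026,"spin":0},{"fingers":-1,"x":0,"y":0.0017,"z":-0.003,"spin":0},{"fingers":-1,"x":0,"y":0.0019,"z":-0.0033,"spin":0},{"fingers":-1,"x":0,"y":0.0021,"z":-0.0036,"spin":0},{"fingers":-1,"x":0,"y":0.0021,"z":-0.0036,"spin":0}]'
python3 -c "
from h import *
o=get_obs();print(o['force'],o['moment'],*[(o['ee_pos']-C)@v for v in (U,A,N)])
t=o['ee_pos']-[0,0,.019]-.008*np.array([np.cos(YAW),np.sin(YAW),0])-C;print('tip',*[t@v for v in (U,A,N)])"
```

```text
time_s: 17.6
ee_pos: [0.4902, 0.1302, 0.1245]
eef_rot: [-1.57, -0.0, -0.142]
force: [0.1, 2.2, 1.6]
grip_width: 0.0003
[0.07111329 2.24639348 1.60560543] [ 0.45052438 -0.10718093  0.00746076] 0.026815613232012897 0.05656963187491888 0.035869851969061534
tip 0.01038741000173738 0.0565696318749189 0.023415369297157203
```

```bash
python3 -m handwheel '[{"fingers":-1,"x":0,"y":0.0001,"z":-0.0002,"spin":0},{"fingers":-1,"x":0,"y":0.0002,"z":-0.0004,"spin":0},{"fingers":-1,"x":0,"y":0.0004,"z":-0.0006,"spin":0},{"fingers":-1,"x":0,"y":0.0005,"z":-0.0008,"spin":0},{"fingers":-1,"x":0,"y":0.0006,"z":-0.001,"spin":0},{"fingers":-1,"x":0,"y":0.0007,"z":-0.0012,"spin":0},{"fingers":-1,"x":0,"y":0.0008,"z":-0.0014,"spin":0},{"fingers":-1,"x":0,"y":0.0009,"z":-0.0016,"spin":0},{"fingers":-1,"x":0,"y":0.001,"z":-0.0017,"spin":0},{"fingers":-1,"x":0,"y":0.001,"z":-0.0017,"spin":0}]'
python3 -c "
from h import *
o=get_obs();print(o['force'],o['moment'],*[(o['ee_pos']-C)@v for v in (U,A,N)])
t=o['ee_pos']-[0,0,.019]-.008*np.array([np.cos(YAW),np.sin(YAW),0])-C;print('tip',*[t@v for v in (U,A,N)])"
```

```text
time_s: 18.6
ee_pos: [0.4905, 0.1292, 0.1242]
eef_rot: [-1.569, -0.002, -0.142]
force: [0.4, 8.9, 7.7]
grip_width: 0.0006
[0.42409491 8.8856034  7.71608495] [ 1.68822703 -0.11806166  0.031819  ] 0.025829149041410555 0.05618961484359903 0.03612309158011175
tip 0.00940094581113504 0.05618961484359906 0.02366860890820742
```

```bash
cat > gap.py <<'E'
from h import *
import sys
from scipy.optimize import least_squares
def edges(f):
    z=np.load(f);c={k:z[k] for k in z.files};s=.00025;out={}
    aa=np.arange(.033,.0811,.002)
    for nm,h in(('ins',.014),('leaf',.010)):
        r=cv2.cvtColor(rect(z['p'],c,h,a0=.03,a1=.085,u0=-.09,u1=-.035,s=s),cv2.COLOR_RGB2GRAY).astype(float)
        pts=[]
        for a in aa:
            g=cv2.GaussianBlur(r[int(round((a-.03)/s))-1:][:3].mean(0)[None],(9,1),1.5)[0]
            uc=-.0333-np.sqrt(.036**2-min(abs(a-.0568),.03)**2)   # expected edge
            i0=int((uc+.09)/s);w=g[max(i0-16,0):i0+36];j=w.argmin()+max(i0-16,0)
            half=lambda hi:(hi+g[j])/2
            if nm=='ins':
                k=j; hi=g[max(j-30,0):j].max()
                while k>0 and g[k]<half(hi):k-=1
            else:
                k=j; hi=g[j:j+30].max()
                while k<len(g)-1 and g[k]<half(hi):k+=1
            pts.append((k*s-.09,a))
        P=np.array(pts);out[nm]=P
        q=least_squares(lambda x:np.hypot(P[:,0]-x[0],P[:,1]-x[1])-.036,[-.033,.057],loss='soft_l1',f_scale=.0005)
        print(f,nm,'centre mm',(q.x*1e3).round(2),'rms',np.sqrt((q.fun**2).mean())*1e3)
    print('du mm',((out['leaf']-out['ins'])[:,0]*1e3).round(1))
if __name__=='__main__': edges(sys.argv[1])
E
python3 gap.py w5.npz
python3 -c "
from h import *
z=np.load('w5.npz');c={k:z[k] for k in z.files};print(proj(c,[C-.068*U+.057*A,C-.033*U+.057*A,C+.05*U+.057*A]))"
python3 -m handwheel '[{"fingers":-1,"x":0,"y":-0.002,"z":0.003,"spin":0},{"fingers":-1,"x":0,"y":-0.01,"z":0.012,"spin":0},{"fingers":-1,"x":0,"y":-0.03,"z":0.016,"spin":0},{"fingers":-1,"x":0,"y":-0.07,"z":0.016,"spin":0},{"fingers":-1,"x":0,"y":-0.11,"z":0.01,"spin":0},{"fingers":-1,"x":0,"y":-0.15,"z":-0.02,"spin":0},{"fingers":-1,"x":0,"y":-0.17,"z":-0.06,"spin":0},{"fingers":-1,"x":0,"y":-0.18,"z":-0.1,"spin":0},{"fingers":-1,"x":0,"y":-0.18,"z":-0.14,"spin":0},{"fingers":-1,"x":0,"y":-0.18,"z":-0.18,"spin":0}]'
```

```text
w5.npz ins centre mm [-32.92  56.91] rms 0.17296730911669395
w5.npz leaf centre mm [-30.35  57.33] rms 0.1838753379281736
du mm [3.3 3.3 2.8 2.8 3.  2.5 2.8 2.8 2.8 2.2 2.5 2.2 2.7 2.5 2.2 2.5 2.8 2.5
 2.3 2.3 2.5 2.5 2.5 2.3 2.3]
[[319.80239127  91.02127796]
 [319.81157854  63.17350939]
 [319.83497235 -18.78776989]]
time_s: 19.6
ee_pos: [0.4639, -0.0511, 0.3041]
eef_rot: [-1.571, -0.001, -0.142]
force: [0.6, -1.1, -0.4]
grip_width: 0.0002
```

```bash
python3 - <<'E'
from h import *
c=cams.get_calibration('wrist');p,d=cams.camera('wrist');np.savez('w6.npz',p=p,d=d,**{k:np.array(v) for k,v in c.items()})
E
python3 gap.py w6.npz; python3 gap.py w4.npz
```

```text
w6.npz ins centre mm [-32.79  56.93] rms 0.2889773664507321
w6.npz leaf centre mm [-30.58  57.26] rms 0.21805512458446677
du mm [2.8 2.8 3.3 2.8 2.8 2.  2.  1.8 2.  1.8 2.  2.2 2.5 2.5 1.8 1.8 1.8 2.5
 1.8 2.3 2.3 2.  2.  2.3 2.3]
w4.npz ins centre mm [-31.18  57.5 ] rms 3.365952155240136
w4.npz leaf centre mm [-30.59  57.1 ] rms 1.4770885362512607
du mm [ 1.   0.8  0.5 -0.8 -0.8 -1.  -0.3  0.8  0.3 -0.5  6.5  8.2 13.2 -3.3
 13.5  2.2  0.5 -0.3 -1.  -0.5  1.   1.   0.3  1.3  1.5]
```

```bash
python3 -m handwheel '[{"fingers":-1,"x":0.003,"y":0,"z":-0.007,"spin":-8.5},{"fingers":-1,"x":0.006,"y":0,"z":-0.014,"spin":-17},{"fingers":-1,"x":0.009,"y":0,"z":-0.021,"spin":-25.5},{"fingers":-1,"x":0.012,"y":0,"z":-0.028,"spin":-34},{"fingers":-1,"x":0.015,"y":0,"z":-0.035,"spin":-42.5},{"fingers":-1,"x":0.018,"y":0,"z":-0.042,"spin":-51},{"fingers":-1,"x":0.021,"y":0,"z":-0.049,"spin":-59.5},{"fingers":-1,"x":0.024,"y":0,"z":-0.056,"spin":-68},{"fingers":-1,"x":0.026,"y":0,"z":-0.063,"spin":-76},{"fingers":-1,"x":0.026,"y":0,"z":-0.067,"spin":-84}]' >/dev/null
python3 -m handwheel '[{"fingers":-1,"x":0,"y":0.005,"z":0,"spin":-7},{"fingers":-1,"x":0,"y":0.01,"z":0,"spin":-14},{"fingers":-1,"x":0,"y":0.015,"z":0,"spin":-15},{"fingers":-1,"x":0,"y":0.02,"z":0,"spin":-15},{"fingers":-1,"x":0,"y":0.02,"z":0,"spin":-15},{"fingers":-1,"x":0,"y":0.02,"z":0,"spin":-15},{"fingers":-1,"x":0,"y":0.02,"z":0,"spin":-15},{"fingers":-1,"x":0,"y":0.02,"z":0,"spin":-15},{"fingers":-1,"x":0,"y":0.02,"z":0,"spin":-15},{"fingers":-1,"x":0,"y":0.02,"z":0,"spin":-15}]'
python3 - <<'E'
from h import *
c=cams.get_calibration('wrist');p,d=cams.camera('wrist');c={k:np.array(v) for k,v in c.items()};np.savez('w7.npz',p=p,d=d,**c)
V=c['view'];cp=-V[:3,:3].T@V[:3,3]-C;print('cam u,a,h',cp@U,cp@A,cp@N)
o=[]
for h in(.014,.010):
    r=cv2.resize(rect(p,c,h,a0=.015,a1=.1,u0=-.105,u1=.055),(800,298),interpolation=cv2.INTER_CUBIC)
    for k in range(0,17): cv2.line(r,(k*50,0),(k*50,6),(255,0,0),1)
    o.append(r)
cv2.imwrite('pics/s7.png',np.vstack(o)[:,:,::-1])
E
```

```text
time_s: 21.65
ee_pos: [0.4807, -0.1198, 0.2834]
eef_rot: [-1.571, 0.0, 1.586]
force: [-0.9, -0.0, -0.4]
grip_width: 0.0009
cam u,a,h -0.04015684753375279 0.11376708674602876 0.4438023392567043
```

View pics/s7.png

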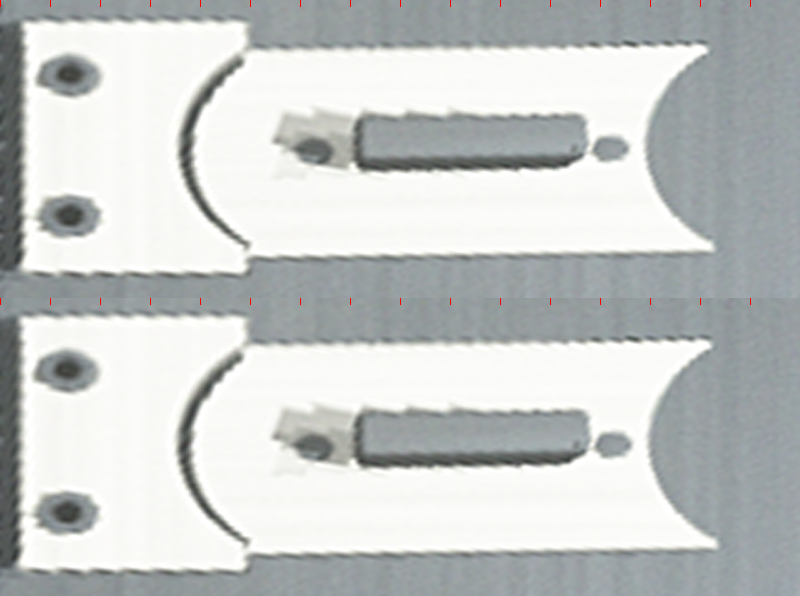

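The near-normal view puts the scoop bottom at x≈180 and the nose at x≈193 (5 px/mm), a gap of about 2 mm. The leaf is also yawed by about 1.1°: its hollow-end corners are at (708,44) and (714,250). I'll re-grip to straighten it and seat it once more.

Run:
```python
from h import *
o=get_obs();y=o['eef_rot'][2]
T=C-.0115*U+.0565*A+.034*N+[0,0,.08];t=T-o['ee_pos'];print('T',T,'x',t@[np.cos(y),np.sin(y),0],'y',-t[2],'z',t@[-np.sin(y),np.cos(y),0],'spin',np.degrees(y)+8.1)
```

```text
T [0.48576507 0.09827058 0.18369486] x 0.21799267127607108 y 0.09971965204754754 z -0.00833156883090111 spin 98.95085852580551
```

```bash
python3 -m handwheel '[{"fingers":-0.2,"x":0.02,"y":0,"z":-0.001,"spin":8.4},{"fingers":-0.2,"x":0.045,"y":0,"z":-0.002,"spin":16.8},{"fingers":-0.2,"x":0.07,"y":0,"z":-0.003,"spin":25.2},{"fingers":-0.2,"x":0.095,"y":0,"z":-0.004,"spin":33.6},{"fingers":-0.2,"x":0.12,"y":0,"z":-0.005,"spin":42},{"fingers":-0.2,"x":0.145,"y":0,"z":-0.006,"spin":50.4},{"fingers":-0.2,"x":0.17,"y":0,"z":-0.007,"spin":58.8},{"fingers":-0.2,"x":0.19,"y":0.01,"z":-0.008,"spin":67.2},{"fingers":-0.2,"x":0.21,"y":0.02,"z":-0.0083,"spin":75.6},{"fingers":-0.2,"x":0.218,"y":0.03,"z":-0.0083,"spin":84}]' 20
python3 -m handwheel '[{"fingers":-0.2,"x":0,"y":0.01,"z":0,"spin":7},{"fingers":-0.2,"x":0,"y":0.02,"z":0,"spin":14},{"fingers":-0.2,"x":0,"y":0.03,"z":0,"spin":15},{"fingers":-0.2,"x":0,"y":0.035,"z":0,"spin":15},{"fingers":-0.2,"x":0,"y":0.04,"z":0,"spin":15},{"fingers":-0.2,"x":0,"y":0.04,"z":0,"spin":15},{"fingers":-0.2,"x":0,"y":0.04,"z":0,"spin":15},{"fingers":-0.2,"x":0,"y":0.04,"z":0,"spin":15},{"fingers":-0.2,"x":0,"y":0.04,"z":0,"spin":15},{"fingers":-0.2,"x":0,"y":0.04,"z":0,"spin":15}]'
python3 - <<'E'
from h import *
o=get_obs();y=o['eef_rot'][2]
T=C-.0115*U+.0565*A+.034*N;t=T-o['ee_pos'];print('T',T,'x',t@[np.cos(y),np.sin(y),0],'y',-t[2],'z',t@[-np.sin(y),np.cos(y),0],'spin',np.degrees(y)+8.1)
E
```

```text
time_s: 22.7
ee_pos: [0.4856, 0.0997, 0.253]
eef_rot: [-1.571, -0.0, 0.115]
force: [-0.1, -0.7, 0.5]
grip_width: 0.038
time_s: 23.7
ee_pos: [0.4857, 0.0983, 0.2135]
eef_rot: [-1.571, -0.0, -0.142]
force: [0.3, -0.0, 0.1]
grip_width: 0.0377
T [0.48576507 0.09827058 0.10369486] x 1.812787229253723e-05 y 0.10983546806034038 z -1.2582216364507856e-05 spin -0.0338488690019787
```

```bash
python3 -m handwheel '[{"fingers":-0.2,"x":0,"y":0.03,"z":0,"spin":0},{"fingers":-0.2,"x":0,"y":0.06,"z":0,"spin":0},{"fingers":-0.2,"x":0,"y":0.085,"z":0,"spin":0},{"fingers":-0.2,"x":0,"y":0.1,"z":0,"spin":0},{"fingers":-0.2,"x":0,"y":0.1095,"z":0,"spin":0},{"fingers":-0.2,"x":0,"y":0.1095,"z":0,"spin":0},{"fingers":-1,"x":0,"y":0.1095,"z":0,"spin":0},{"fingers":-1,"x":0,"y":0.1095,"z":0,"spin":0},{"fingers":-1,"x":0,"y":0.1095,"z":0,"spin":0},{"fingers":-1,"x":0,"y":0.1095,"z":0,"spin":0}]' 20
python3 -c "
from h import *
o=get_obs();print(o['force'],o['moment'],*[(o['ee_pos']-C)@v for v in (U,A,N)])"
python3 -m handwheel '[{"fingers":-1,"x":0,"y":0.0002,"z":-0.0003,"spin":0.5},{"fingers":-1,"x":0,"y":0.0004,"z":-0.0006,"spin":1.2},{"fingers":-1,"x":0,"y":0.0005,"z":-0.0009,"spin":0.5},{"fingers":-1,"x":0,"y":0.0007,"z":-0.0012,"spin":-0.5},{"fingers":-1,"x":0,"y":0.0009,"z":-0.0015,"spin":-1.2},{"fingers":-1,"x":0,"y":0.001,"z":-0.0018,"spin":-0.5},{"fingers":-1,"x":0,"y":0.0012,"z":-0.0021,"spin":0.5},{"fingers":-1,"x":0,"y":0.0014,"z":-0.0024,"spin":0},{"fingers":-1,"x":0,"y":0.0014,"z":-0.0024,"spin":0},{"fingers":-1,"x":0,"y":0.0014,"z":-0.0024,"spin":0}]'
python3 -c "
from h import *
o=get_obs();print(o['force'],o['moment'],*[(o['ee_pos']-C)@v for v in (U,A,N)])"
```

```text
time_s: 24.7
ee_pos: [0.4859, 0.0984, 0.1044]
eef_rot: [-1.57, -0.001, -0.142]
force: [-2.9, 1.6, 5.1]
grip_width: 0.0117
[-2.93279298  1.60488431  5.09827671] [ 0.16515628  0.41012762 -0.12248675] -0.011029079987821554 0.05639777705019556 0.03458806588703517
time_s: 25.7
ee_pos: [0.4861, 0.0976, 0.1043]
eef_rot: [-1.567, -0.002, -0.142]
force: [-3.9, 14.0, 17.5]
grip_width: 0.0122
[-3.92438553 14.02688536 17.47532396] [ 2.5698009   1.08478413 -0.16475558] -0.011712363936514092 0.05607706498914282 0.034863232193428774
```

```bash
python3 -m handwheel '[{"fingers":-0.6,"x":0,"y":0,"z":0,"spin":0},{"fingers":-0.3,"x":0,"y":0,"z":0,"spin":0},{"fingers":-0.2,"x":0,"y":0,"z":0,"spin":0},{"fingers":-0.2,"x":0,"y":0,"z":0,"spin":0},{"fingers":-0.2,"x":0,"y":-0.01,"z":0,"spin":0},{"fingers":-0.2,"x":0,"y":-0.04,"z":0,"spin":0},{"fingers":-0.2,"x":0,"y":-0.08,"z":0,"spin":0},{"fingers":-0.2,"x":0,"y":-0.12,"z":-0.02,"spin":0},{"fingers":-0.2,"x":0,"y":-0.16,"z":-0.045,"spin":0},{"fingers":-0.2,"x":0,"y":-0.195,"z":-0.08,"spin":0}]'
python3 -m handwheel '[{"fingers":-0.2,"x":0,"y":0,"z":-0.02,"spin":0},{"fingers":-0.2,"x":0,"y":0,"z":-0.045,"spin":0},{"fingers":-0.2,"x":0,"y":0,"z":-0.06,"spin":0},{"fingers":-0.2,"x":0,"y":0,"z":-0.065,"spin":0},{"fingers":-0.2,"x":0,"y":0,"z":-0.065,"spin":0},{"fingers":-0.2,"x":0,"y":0,"z":-0.065,"spin":0},{"fingers":-0.2,"x":0,"y":0,"z":-0.065,"spin":0},{"fingers":-0.2,"x":0,"y":0,"z":-0.065,"spin":0},{"fingers":-0.2,"x":0,"y":0,"z":-0.065,"spin":0},{"fingers":-0.2,"x":0,"y":0,"z":-0.065,"spin":0}]'
python3 - <<'E'
from h import *
c=cams.get_calibration('wrist');p,d=cams.camera('wrist');np.savez('w8.npz',p=p,d=d,**{k:np.array(v) for k,v in c.items()})
E
python3 gap.py w8.npz
cat >> gap.py <<'E'
def yaw(f):
    z=np.load(f);c={k:z[k] for k in z.files};s=.00025;g=cv2.cvtColor(rect(z['p'],c,.010,a0=.015,a1=.1,u0=-.05,u1=.015,s=s),cv2.COLOR_RGB2GRAY).astype(float)
    d=np.diff(cv2.GaussianBlur(g,(9,5),0),axis=0);u=np.arange(d.shape[1])*s
    for lo,hi,sg in((.02,.034,1),(.08,.094,-1)):
        i0=int((lo-.015)/s);e=(sg*d[i0:int((hi-.015)/s)]).argmax(0)*s+lo
        k=np.polyfit(u,e,1);r=abs(e-np.polyval(k,u));m=r<2*np.median(r)+1e-4;k=np.polyfit(u[m],e[m],1);print(f,'side',np.degrees(k[0]).round(2),(np.polyval(k,.03)*1e3).round(2))
E
python3 -c "
from gap import *
for f in('w5.npz','w7.npz','w8.npz'):yaw(f)"
```

```text
time_s: 26.7
ee_pos: [0.4736, 0.0164, 0.3003]
eef_rot: [-1.571, -0.002, -0.141]
force: [-0.2, -0.7, 0.2]
grip_width: 0.0377
time_s: 27.7
ee_pos: [0.4649, -0.0474, 0.2975]
eef_rot: [-1.571, 0.0, -0.142]
force: [0.6, -0.0, 0.4]
grip_width: 0.0376
w8.npz ins centre mm [-32.87  56.97] rms 0.25503384434992277
w8.npz leaf centre mm [-30.63  57.37] rms 0.1866087499057306
du mm [2.8 2.8 3.  2.8 2.8 2.  2.3 1.8 2.  1.5 2.2 2.5 2.2 2.2 2.5 2.  2.  2.8
 1.8 2.  2.3 2.  1.8 2.3 2. ]
w5.npz side -0.72 27.6
w5.npz side -0.73 86.4
w7.npz side -0.46 27.66
w7.npz side -0.98 87.04
w8.npz side -1.33 27.62
w8.npz side -1.02 86.46
```

Run:
```python
from h import *
from station import workorder
p,_=cams.camera('top');q=np.load('top0.npz')['p']
d=cv2.GaussianBlur(cv2.absdiff(p,q).max(2),(3,3),0)
for n,(x0,x1,y0,y1) in dict(bottle=(182,208,165,190),tub=(314,340,132,160),cal=(148,190,192,262),pen=(360,410,168,180),leaves2=(356-25+25,406,200,242),mid_small=(329,406,200,242),decoys=(415,495,235,275)).items():
    print(n,(d[y0:y1,x0:x1]>40).mean().round(3))
print(get_obs()['time_s'],get_obs()['force'])
workorder.hand_in()
```

```text
bottle 0.0
tub 0.0
cal 0.0
pen 0.0
leaves2 0.13
mid_small 0.243
decoys 0.0
27.8 [-0.37185483 -0.40453495  0.14693139]
the job is handed in; nothing more can be done
```

The large leaf (R36) now lies flat on the slope with its nose in the scooped near insert, released, and the job is handed in at 27.8 s. It stopped slightly short of a perfect fit.

**What I did:** I gripped it by its rib and laid it flat above the insert by pivoting it on its uphill lip. I then slid it down until it met a firm stop, let go and measured the fit. I pushed it once more on the rib with closed fingers, then re-gripped it and pressed with a small wiggle, up to about 21 N along the slope.

**Last checks:**
- **Curves:** both edges fit R36 to about 0.2 mm, which confirms the leaf choice. The arc centres are 0.4 mm apart across the slope.
- **Gap along the slope:** the pictures still show about 2.2 mm between the arc centres, and the two extra pushes hardly changed it (2.6 mm before them). I don't know the cause. It may be partly shading at the edge, or the leaf's corners meeting the insert's lips.
- **Angle:** the leaf is turned about 1° from straight down the slope, and the second seating did not remove that.
- **Flatness:** measured within 0.3° after the first release. I did not repeat this after the later pushes.
- **Other objects:** the bottle, tub, calipers, pen and both look-alikes show no change in the final top picture. The mat area did change, at least partly because the large leaf is gone and perhaps from arm shadow. I never touched the other two leaves, but I did not check them separately.

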